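# Sort sawn blanks into their trays

### The arm

A 6-joint arm with a two-finger parallel gripper is mounted at the origin on the work surface. World frame = base frame: x ahead of the robot, y to its left, z up, the work surface at z = 0. Lengths are in m, angles in rad, forces in N, time in s.
With the tool pointing down it reaches from about 0.225 to 0.875 m from the base axis. Payload 3.4 kg.
Tool frame: the origin (TCP) lies on the centre line of the jaws, within the pads' length; the fingertips stand 17 mm ahead of it and the grasp point (between the pads) lies 2 mm behind it (nose_length is the distance from the TCP to the fingertips, in m); z points along the fingers, y is the line along which they close (so a half turn about z gives the same grasp; the last joint's range is limited). The gripper opens to 85 mm and grips with 20 to 120 N. Pads are 22 mm wide; open, the fingers measure 114 mm over their backs; the gripper's body (76 mm by 85 mm) begins 54 mm behind the grasp point. The pads swing forward as they close: fully open they stand 13 mm farther back than shut.
Start: joints at [-1.43, 0.276, 1.505, -0, 1.361, -0.121], TCP at [0.149, -0.555, 0.248] pointing down, gripper open.
Joint ranges: [-2.89, 2.89], [-0.75, 2.08], [0.22, 2.7], [-1.18, 4.32], [0.11, 2.71], [-2.7, 2.7]. Speed limits (rad/s): [2.57, 2.57, 3.14, 3.14, 3.14, 3.14].

### API

Orientations are given as a unit quaternion [w, x, y, z].
In Python, from rig import get_state, get_image, sign_off, find_in, place_of, nose_length gives the robot as it stands.
- The arm moves only by the tool apply_moves, never from a script. Its argument "deltas" is one flat list of numbers, 5 for each row, row after row: the finger opening in mm, from 0 to 85.4, then the shift along the tool's x, y, z in mm, then the turn about the tool's z in degrees. A call has 1 to 12 rows; each row is the pose to reach, as a shift and turn from the pose commanded when the call began, along the tool's axes at that moment; what a row does not reach only later rows make up. A row lasts 1/12 s, in which the tool goes at most 41.7 mm and 7.16 degrees, less where a joint would pass 70% of its speed; a pose out of reach is approached as far as the arm can. A call with a gripper value outside its range is refused whole. The fingers move at their own pace and stop on an object; "squeeze" is the grip in N (left out, the last holds). Time passes only in rows, so rows that repeat a pose let the fingers close. It gives the time, the measured TCP pose, the force, the opening and the grip force at its end, in the units of the state.
- get_state(): the state, without advancing time (a new reading comes with each control period).
- get_image(name): name is "scene" or "top"; returns a dict with "frame" (420x560x3 uint8, red, green, blue), "K" (3x3 intrinsics, pixels), "position" and "orientation" of the camera in the world. Camera axes: x right, y down, z forward; pixel columns grow to the right and rows downward; lengths in m; the calibration is good to about 2 mm. A picture is of the moment at which its call begins. There is no depth.
- sign_off(): hands the job in; it is judged then, once.
Trained networks look in a picture, given as the dict that the camera call returned (one of the last four; its "shot" number tells which), for a name from the list of things; names that differ only in an ending like _2 or _b are one class to them, and where a whole thing is asked for, a point or a joint stands for the part that bears it (a point fixed in the world has none). Each returns a list of dicts, best first, with "score" (0 to 1); they miss things now and then, are a little off and sometimes report something else, mostly with a low value. They report only what shows in the picture. A call takes as long as a camera call.
- find_in(query, picture): "point" ([column, row] in pixels, amid what is visible of it).
- place_of(query, picture): "point" ([column, row] in pixels: a listed point, or the origin of a listed thing).
The state is a dict: "clock": time; "qpos": joint angles; "qd": joint speeds; "effort": joint torques, N m; "position": TCP position; "ee_rot": TCP orientation; "contact_force": force on the tool from outside, world axes, zero at the start; "moment": the same for the moment, N m; "width": finger opening in m; "gripper_force": force on a finger pad.
Only numpy, scipy, OpenCV 4.12 (cv2) and the standard library are available. Lean on these libraries where they do the work, as an engineer would, in place of code of your own. Each camera call takes 0.05 s, during which the arm holds its last target. There are 200 camera calls.

### The job

Clear the freshly sawn wooden blanks off the bench into their trays, setting each one down rather than dropping it: the two spoon blanks go one in each bay of the two-bay tray, the spatula blank in the long narrow tray, and the two round blanks in the square tray, stacked with the smaller one centred on top of the larger. Everything should end up lying flat; leave the glue bottle and the sanding block where they are.

Things in the scene. Friction and masses are not known exactly. Their poses are not given: they have to be found in the camera images.
- spoon_a_mid (a point): Spoon blank of pale wood, lying flat, turned any way: 145 mm long, 15 mm thick, rounded bowl 41 mm wide. Point: mid-length, half-way up, on the 18 mm wide handle; x towards the bowl, y across the handle, z up. Handle straight from 72 mm behind to 12 mm ahead of the point, bowl end 72 mm ahead; it balances about 12 mm ahead. About 45 g. The two spoon blanks are alike and interchangeable.
- spoon_b_mid (a point): Spoon blank of pale wood, lying flat, turned any way: 145 mm long, 15 mm thick, rounded bowl 41 mm wide. Point: mid-length, half-way up, on the 18 mm wide handle; x towards the bowl, y across the handle, z up. Handle straight from 72 mm behind to 12 mm ahead of the point, bowl end 72 mm ahead; it balances about 12 mm ahead. About 45 g. The two spoon blanks are alike and interchangeable.
- spatula_mid (a point): Spatula blank of pale wood, lying flat, turned any way: 150 mm long, 15 mm thick, square-ended blade 56 mm wide, 50 mm long. Point: mid-length, half-way up, on the 20 mm wide handle; x towards the blade, y across the handle, z up. Handle straight from 75 mm behind to 12 mm ahead of the point, blade end 75 mm ahead; it balances about 18 mm ahead. About 60 g.
- disc_large_mid (a point): The larger round blank: a plain flat wooden disc 56 mm across and 20 mm thick, about 36 g. Point: its centre, half-way up; z up.
- disc_small_mid (a point): The smaller round blank: a plain flat wooden disc 38 mm across and 20 mm thick, about 17 g. Point: its centre, half-way up; z up.
- tray_two_bay: Two-bay tray, 177 by 170 mm outside. A divider 6 mm thick, top 22 mm above the bench, runs along x at y = 0; the bays are 165 mm long (x), 76 mm wide, centred at y = +41 and -41 mm. Plywood, fixed to the bench: walls 30 mm high, 6 mm thick, inner floor 6 mm above the bench. Origin: centre of its underside, at bench height; x along its 177 mm side, z up. Turned up to 12 degrees; the trays change places.
- tray_long: Long narrow tray, one bay: 177 by 102 mm outside, 165 by 90 mm inside. Plywood, fixed to the bench: walls 30 mm high, 6 mm thick, inner floor 6 mm above the bench. Origin: centre of its underside, at bench height; x along its long side, z up. Turned up to 12 degrees; the trays change places.
- tray_square: Square tray, one bay: 142 by 142 mm outside, 130 by 130 mm inside. Plywood, fixed to the bench: walls 30 mm high, 6 mm thick, inner floor 6 mm above the bench. Origin: centre of its underside, at bench height; x along one side, z up. Turned up to 12 degrees; the trays change places.
- glue_bottle: Bystander: an upright white glue bottle with an orange cap, 60 mm across, 190 mm tall. Origin: centre of its underside; z up.
- sanding_block_mid (a point): Bystander: a cork sanding block 110 by 65 by 38 mm lying on the bench near the robot. Point: its centre.

How it is judged:
At the end, for the whole second after the job is handed in: One spoon blank flat on the floor of each bay (within 20 mm of mid-length), the spatula blank flat on the floor of the long tray, the large round blank flat on the floor of the square tray, the small one flat on it, centred within 12 mm; all released and at rest (x of spoon_a_mid in the frame of tray_two_bay between -0.02 and 0.02 m and z of spoon_a_mid in the frame of tray_two_bay between 0.009 and 0.0175 m and x of spoon_b_mid in the frame of tray_two_bay between -0.02 and 0.02 m and z of spoon_b_mid in the frame of tray_two_bay between 0.009 and 0.0175 m and ((y of spoon_a_mid in the frame of tray_two_bay between 0.015 and 0.067 m and y of spoon_b_mid in the frame of tray_two_bay between -0.067 and -0.015 m) or (y of spoon_a_mid in the frame of tray_two_bay between -0.067 and -0.015 m and y of spoon_b_mid in the frame of tray_two_bay between 0.015 and 0.067 m)) and x of spatula_mid in the frame of tray_long between -0.02 and 0.02 m and z of spatula_mid in the frame of tray_long between 0.009 and 0.0175 m and y of spatula_mid in the frame of tray_long between -0.03 and 0.03 m and x of disc_large_mid in the frame of tray_square between -0.042 and 0.042 m and y of disc_large_mid in the frame of tray_square between -0.042 and 0.042 m and z of disc_large_mid in the frame of tray_square between 0.012 and 0.0185 m and horizontal distance between disc_small_mid and disc_large_mid below 0.012 m and z of disc_small_mid in the frame of tray_square between 0.0325 and 0.039 m and linear speed of each of spoon_a, spoon_b, spatula, disc_large, disc_small below 0.02 m/s); the robot touches nothing.
It fails at once if the glue bottle is shoved or knocked over (distance of glue_bottle from where it was at the start of the episode above 0.03 m or angle between glue_bottle's own z axis and vertical above 0.3 rad).
It fails at once if the sanding block is shoved away (distance of sanding_block_mid from where it was at the start of the episode above 0.03 m).
It fails at once if a blank is dropped or thrown: it falls free by more than about 4 cm (moves at over 0.9 m/s out of the fingers) ((linear speed of spoon_a above 0.9 m/s and contact force between spoon_a and the fingers below 0.05 N) or (linear speed of spoon_b above 0.9 m/s and contact force between spoon_b and the fingers below 0.05 N) or (linear speed of spatula above 0.9 m/s and contact force between spatula and the fingers below 0.05 N) or (linear speed of disc_large above 0.9 m/s and contact force between disc_large and the fingers below 0.05 N) or (linear speed of disc_small above 0.9 m/s and contact force between disc_small and the fingers below 0.05 N)).
It also fails if it takes over 115 s, if anything falls off the work surface, if the arm or the gripper's body presses on something with over 40 N, if the wrist force passes 120 N, or if a joint passes its speed limit or range.

## Working session

There is one attempt and no reset: what is moved stays moved. The work goes in short steps, Python scripts to look and compute and a tool call to move; the robot and the scene stay as the last step left them, time stands still between calls to the robot, and variables do not carry over. Pictures are saved under pics/ and viewed, at most 14 in all, crops included, and the job is handed in when it is done.

Besides the shell and the picture viewer there is one more tool, called after "Request:" in YAML: its name, and indented under it one key for each argument. apply_moves: Moves the arm, as the interface text tells. Its arguments: {"type":"object","properties":{"deltas":{"type":"array"},"squeeze":{"type":"number"}},"required":["deltas"]}

```bash
mkdir -p pics; ls
cat > h.py <<'E'
import numpy as np, cv2
from rig import *
from scipy.spatial.transform import Rotation as R
def rot(q): return R.from_quat([q[1],q[2],q[3],q[0]]).as_matrix()
def w(p,px,z):
    d=rot(p["orientation"])@np.linalg.inv(p["K"])@np.array([px[0],px[1],1.]); c=np.array(p["position"])
    return c+d*(z-c[2])/d[2]
def save(p,n): cv2.imwrite("pics/%s.png"%n,p["frame"][:,:,::-1])
E
python3 - <<'E'
from h import *
np.set_printoptions(precision=3,suppress=True)
s=get_state(); print(s); print(nose_length)
for n in("top","scene"):
    p=get_image(n); save(p,n+"0"); print(n,p["position"],rot(p["orientation"]).round(2).tolist(),p["K"])
    for q,z in [("spoon_a_mid",.0075),("spatula_mid",.0075),("disc_large_mid",.01),("disc_small_mid",.01),("tray_two_bay",0),("tray_long",0),("tray_square",0),("glue_bottle",0),("sanding_block_mid",.019)]:
        for r in place_of(q,p)[:3]: print(q,np.round(r["point"],1),round(r["score"],2),w(p,r["point"],z)[:2].round(3))
E
```

```text
pics
{'clock': 0.0, 'qpos': array([-1.43 ,  0.277,  1.506, -0.   ,  1.361, -0.121]), 'qd': array([-0.   ,  0.002, -0.   , -0.001, -0.   , -0.001]), 'effort': array([  0.002, -41.677, -24.581,  -0.001,   0.011,  -0.   ]), 'position': array([ 0.149, -0.555,  0.247]), 'ee_rot': array([-0.001,  0.991,  0.131, -0.   ]), 'contact_force': array([0.555, 0.462, 0.485]), 'moment': array([ 0.008, -0.026, -0.027]), 'gripper_force': 0.0, 'width': 0.08552905966667784}
0.017
top [0.197 0.001 1.432] [[-0.01, -0.98, 0.19], [-1.0, 0.01, -0.01], [0.01, -0.19, -0.98]] [[523.631   0.    278.055]
 [  0.    523.631 200.563]
 [  0.      0.      1.   ]]
spoon_a_mid [223.5 220.5] 0.16 [0.418 0.131]
spatula_mid [381.2 217.7] 0.85 [ 0.421 -0.303]
spatula_mid [371.4 156.9] 0.35 [ 0.594 -0.285]
disc_large_mid [375.1 155.8] 0.81 [ 0.597 -0.295]
disc_large_mid [304.6 142.2] 0.63 [ 0.639 -0.097]
tray_two_bay [222.9 215.9] 0.62 [0.432 0.134]
tray_long [234.2 133.9] 0.97 [0.669 0.103]
tray_square [139.1 186.9] 0.71 [0.517 0.368]
glue_bottle [101.8 260.7] 0.85 [0.313 0.461]
scene [ 0.847 -0.698  0.976] [[0.86, 0.4, -0.32], [0.51, -0.65, 0.57], [0.02, -0.65, -0.76]] [[445.641   0.    279.508]
 [  0.    445.641 202.591]
 [  0.      0.      1.   ]]
spoon_a_mid [319.3 267.6] 0.6 [ 0.634 -0.109]
spatula_mid [207.4 290.4] 0.6 [ 0.43  -0.309]
spatula_mid [263.3 238.4] 0.32 [ 0.463 -0.105]
disc_large_mid [267.4 315.2] 0.91 [ 0.59 -0.29]
disc_small_mid [192.1 350.5] 0.67 [ 0.492 -0.449]
tray_two_bay [294.3 179.7] 0.67 [0.424 0.134]
tray_long [366.5 218.1] 0.93 [0.671 0.11 ]
tray_square [355.4 145.3] 0.63 [0.518 0.373]
glue_bottle [311.6 113. ] 0.93 [0.318 0.446]
sanding_block_mid [153.9 257.7] 0.87 [ 0.262 -0.308]
```

View pics/top0.png

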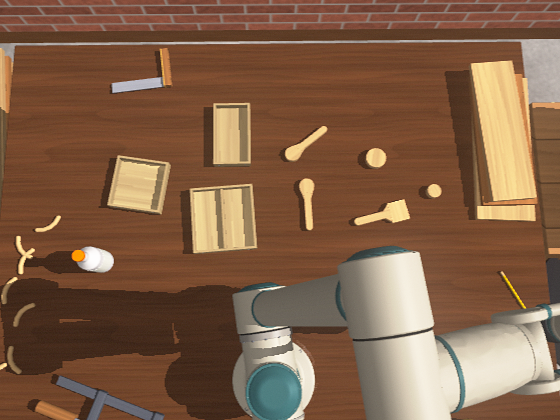

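View pics/scene0.png

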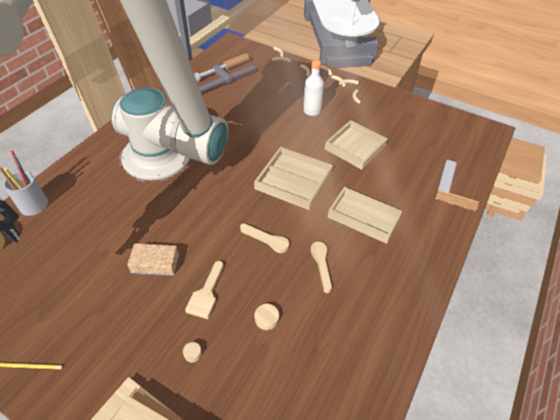

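```bash
cat >> h.py <<'E'
def blobs(p,box):
    f=p["frame"]; hsv=cv2.cvtColor(f,cv2.COLOR_RGB2HSV)
    m=((hsv[...,2]>135)&(hsv[...,1]<150)).astype(np.uint8)
    b=np.zeros_like(m); c0,c1,r0,r1=box; b[r0:r1,c0:c1]=m[r0:r1,c0:c1]
    n,l,st,ce=cv2.connectedComponentsWithStats(b)
    return [(l==i) for i in range(1,n) if st[i,4]>60]
def outline(p,m,z):
    mu=cv2.resize(m.astype(np.uint8)*255,None,fx=4,fy=4,interpolation=cv2.INTER_LINEAR)>127
    c=max(cv2.findContours(mu.astype(np.uint8),cv2.RETR_EXTERNAL,cv2.CHAIN_APPROX_NONE)[0],key=len)[:,0,:]
    return np.array([w(p,(q+.5)/4-.5,z)[:2] for q in c])
def yaw(q):
    M=rot(q); return np.degrees(np.arctan2(M[1,0],M[0,0]))
def go(x,y,z,ty,s=None):
    "tool-frame shift mm to world target; ty = wanted world yaw (deg) of the tool y axis, mod 180"
    s=s or get_state(); M=rot(s["ee_rot"]); d=M.T@(np.array([x,y,z])-s["position"])*1000
    cur=np.degrees(np.arctan2(M[1,1],M[0,1])); a=(ty-cur+90)%180-90
    return d.round(1), round(-a,1)   # tool z down: world yaw +a = tool turn -a
E
python3 - <<'E'
from h import *
np.set_printoptions(precision=4,suppress=True)
p=get_image("top")
for m in blobs(p,(275,450,115,240)):
    o=outline(p,m,.0075); (c,sz,a)=cv2.minAreaRect((o*1000).astype(np.float32))
    mm=np.argwhere(m); q=np.array([w(p,(k[1],k[0]),.0075)[:2] for k in mm]); u=np.linalg.svd(q-q.mean(0))[2][0]
    if u@(q.mean(0)-np.array(c)/1000)<0:u=-u
    t=o@u; v=np.array([-u[1],u[0]]); mid=u*(t.max()+t.min())/2+v*(q.mean(0)@v)
    print(m.sum(),"px",mm.mean(0)[::-1].round(),"rect c",np.round(c,1),np.round(sz,1),"mid",mid,"yaw",np.degrees(np.arctan2(u[1],u[0])).round(1),"len",np.ptp(t))
for m in blobs(p,(100,270,90,260)):
    o=outline(p,m,.015); c,sz,a=cv2.minAreaRect((o*1000).astype(np.float32)); print("tray",m.sum(),np.round(c,1),np.round(sz,1),round(a,1))
M=rot(get_state()["ee_rot"]);print(M)
E
```

```text
478 px [304. 144.] rect c [642.2 -98.6] [ 44.8 148.1] mid [ 0.6389 -0.1021] yaw 127.8 len 0.14870000074853118
328 px [376. 157.] rect c [ 593.5 -297. ] [57.8 58.4] mid [ 0.5932 -0.2975] yaw -104.6 len 0.060667032499521406
498 px [307. 200.] rect c [463.7 -98.4] [ 44.  145.8] mid [ 0.4636 -0.1012] yaw 2.4 len 0.14657218195190064
159 px [434. 190.] rect c [ 497.  -455.2] [40.8 39.1] mid [ 0.4962 -0.4553] yaw -100.4 len 0.04203657650549253
700 px [387. 213.] rect c [ 427.  -302.8] [ 59.9 156.2] mid [ 0.4278 -0.3025] yaw -76.2 len 0.15608595634859646
tray 2196 [668.9 109.8] [107.7 182.4] 89.8
tray 2648 [522.6 364.5] [155.6 150.7] 80.9
tray 3854 [425.8 132.7] [182.8 177.1] 4.0
tray 118 [329.9 444.6] [38.6 28.9] 89.2
[[ 0.9659  0.2588  0.    ]
 [ 0.2588 -0.9659 -0.0001]
 [ 0.      0.0001 -1.    ]]
```

```bash
python3 -c "
from h import *
print(go(.428,-.3025,.12,13.8))"
```

```text
(array([ 335.1, -172.1,  128.3]), np.float64(-88.8))
```

Request:
apply_moves:
  deltas: [45,30,-15,10,-7,45,65,-33,20,-14,45,100,-50,35,-21,45,135,-68,50,-28,45,170,-86,65,-35,45,205,-104,80,-42,45,240,-122,95,-49,45,270,-140,105,-56,45,300,-156,115,-63,45,320,-165,122,-70,45,333,-171,127,-77,45,335,-172,128,-84]
  squeeze: 50

```text
clock: 2.05
position: [0.4295, -0.3003, 0.1194]
ee_rot: [-0.001, 0.646, 0.763, 0.001]
contact_force: [-0.2, 0.2, 0.3]
width: 0.045
gripper_force: 0.0
```

Run:
```python
from h import *
np.set_printoptions(precision=4,suppress=True)
s=get_state(); print(s["position"],s["qpos"],s["width"],s["clock"])
print(go(.428,-.3025,.021,13.8))
p=get_image("scene"); save(p,"scene1")
print([(r["point"],r["score"],w(p,r["point"],.0075)) for r in place_of("spatula_mid",p)[:2]])
```

```text
[ 0.4295 -0.3003  0.1194] [-0.7437  0.3083  1.8075  0.0012  1.0271 -0.9104] 0.04496717288638856 2.05
(array([-2.1, -1.8, 98.4]), np.float64(-4.3))
[([208.1, 291.1], 0.72, array([ 0.4322, -0.3098,  0.0075])), ([364.3, 219.9], 0.65, array([0.6695, 0.0947, 0.0075]))]
```

Request:
apply_moves:
  deltas: [45,-4,-2,25,-4,45,-4,-2,50,-4,45,-4,-2,75,-4,45,-4,-2,90,-4,45,-4,-2,98,-4,45,-4,-2,98,-4,15,-4,-2,98,-4,15,-4,-2,98,-4,15,-4,-2,98,-4,15,-4,-2,98,-4,15,-4,-2,98,-4,15,-4,-2,98,-4]

```text
clock: 3.15
position: [0.4273, -0.3077, 0.0237]
ee_rot: [0.002, 0.623, 0.783, -0.0]
contact_force: [-1.2, -0.9, 5.9]
width: 0.0187
gripper_force: 53.1
```

Run:
```python
from h import *
s=get_state(); print(s["position"],s["width"],s["gripper_force"],s["contact_force"])
p=get_image("scene"); save(dict(frame=cv2.resize(p["frame"][200:360,130:330],None,fx=3,fy=3)),"s2")
```

```text
[ 0.42731014 -0.30773238  0.02365658] 0.01868093262527541 53.07667707122164 [-1.21455442 -0.89229193  5.94139206]
```

View pics/s2.png

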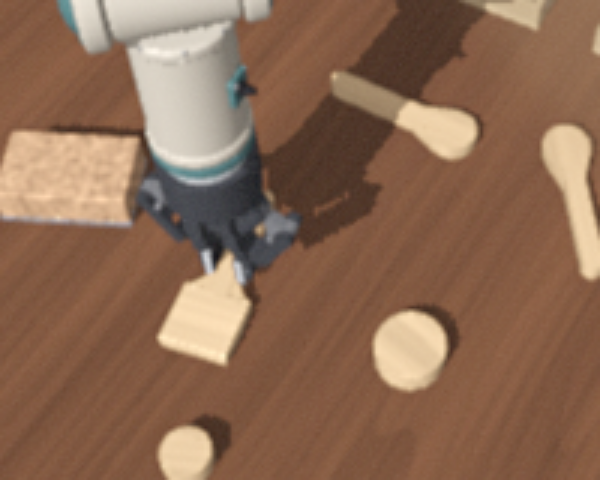

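```bash
python3 -c "
from h import *
print(go(.669,.110,.10,90))"
```

```text
(array([352.4, 329.6, -76.8]), np.float64(-77.0))
```

Request:
apply_moves:
  deltas: [15,0,0,-20,0,15,0,0,-45,0,15,5,5,-65,-2,15,20,19,-77,-6,15,42,40,-77,-12,15,67,63,-77,-18,15,95,89,-77,-24,15,123,115,-77,-30,15,151,141,-77,-36,15,179,167,-77,-42,15,207,193,-77,-48,15,233,218,-77,-54]

```text
clock: 4.2
position: [0.587, -0.0286, 0.0994]
ee_rot: [0.0, 0.197, 0.98, 0.0]
contact_force: [0.1, -0.6, -1.0]
width: 0.0183
gripper_force: 52.2
```

```bash
python3 -c "
from h import *
print(get_state()['width'],go(.669,.110,.10,90))"
```

```text
0.018271902195497996 (array([-22.2, 159.5,  -0.5]), np.float64(-22.7))
```

Request:
apply_moves:
  deltas: [15,-4,28,0,-5,15,-8,56,0,-10,15,-12,84,0,-15,15,-15,110,0,-19,15,-18,130,0,-22,15,-21,146,0,-23,15,-22,155,0,-23,15,-22,158,0,-23,15,-22,159,0,-23,15,-22,159,0,-23]

```text
clock: 5.03
position: [0.6683, 0.1064, 0.0991]
ee_rot: [-0.0, 0.0, 1.0, -0.0]
contact_force: [0.1, 0.3, -0.9]
width: 0.0184
gripper_force: 52.2
```

Run:
```python
from h import *
print(get_state()['position'],go(.669,.110,.031,90))
p=get_image("top"); t=p["frame"][80:270,90:330]; 
q=get_image("scene"); s=q["frame"][120:310,210:450]
save(dict(frame=np.hstack([cv2.resize(t,(400,317)),cv2.resize(s,(400,317))])),"s3")
```

```text
[0.66827828 0.10639199 0.09912252] (array([-0.8,  3.6, 68.1]), np.float64(-0.0))
```

View pics/s3.png

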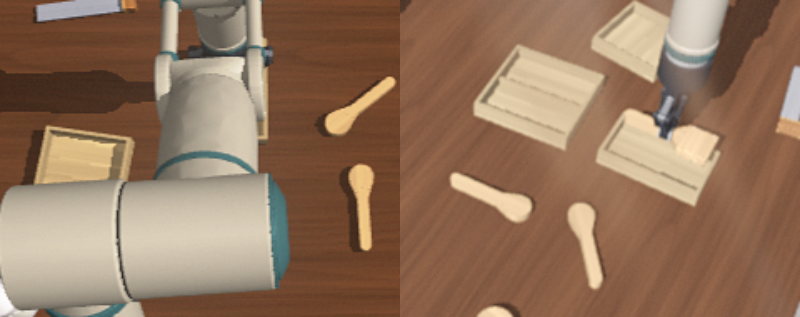

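Run:
```python
from h import *
p=get_image("scene")
print(w(p,(345,190),.083),w(p,(398,209),.083),w(p,(371,199.5),.083))
```

```text
[0.59657395 0.10142676 0.083     ] [0.74443937 0.11295589 0.083     ] [0.67063843 0.10659112 0.083     ]
```

Request:
apply_moves:
  deltas: [15,-1,4,20,0,15,-1,4,40,0,15,-1,4,55,0,15,-1,4,63,0,15,-1,4,67,0,15,-1,4,69,0,15,-1,4,69,0,24,-1,4,69,0,34,-1,4,69,0,34,-1,4,69,0,34,-1,4,69,0,34,-1,4,69,0]

```text
clock: 6.18
position: [0.6702, 0.111, 0.0308]
ee_rot: [0.0, 0.0, 1.0, 0.0]
contact_force: [0.1, -0.4, 0.6]
width: 0.0337
gripper_force: 0.0
```

```bash
python3 -c "
from h import *
print(get_state()['width'],go(.4636,-.1012,.10,92.4))"
```

```text
0.0337126523813855 (array([ 206.6, -212.2,  -69.4]), np.float64(-2.4))
```

Request:
apply_moves:
  deltas: [34,0,0,-35,0,34,0,0,-69,0,40,25,-26,-69,-2,40,50,-52,-69,-2,40,76,-78,-69,-2,40,102,-104,-69,-2,40,128,-130,-69,-2,40,154,-156,-69,-2,40,177,-181,-69,-2,40,195,-200,-69,-2,40,206,-212,-69,-2,40,206,-212,-69,-2]

```text
clock: 7.18
position: [0.4614, -0.1026, 0.0995]
ee_rot: [-0.001, -0.016, 1.0, -0.0]
contact_force: [-0.2, 0.5, -0.0]
width: 0.0402
gripper_force: 0.0
```

Run:
```python
from h import *
print(go(.4636,-.1012,.024,92.4))
p=get_image("scene"); save(dict(frame=cv2.resize(p["frame"][150:320,190:430],None,fx=3,fy=3)),"s4")
```

```text
(array([-2.3,  1.4, 75.5]), np.float64(-0.6))
```

View pics/s4.png

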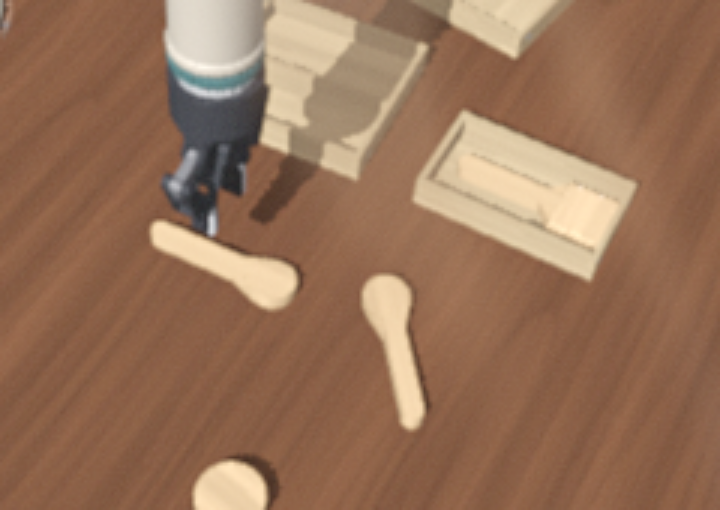

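Request:
apply_moves:
  deltas: [40,-2,1,25,-1,40,-2,1,50,-1,40,-2,1,66,-1,40,-2,1,75,-1,40,-2,1,75,-1,13,-2,1,75,-1,13,-2,1,75,-1,13,-2,1,75,-1,13,-2,1,75,-1,13,-2,1,75,-1,13,-2,1,75,-1]

```text
clock: 8.15
position: [0.4667, -0.1001, 0.0252]
ee_rot: [0.001, -0.026, 1.0, -0.0]
contact_force: [0.7, -0.4, 5.0]
width: 0.0163
gripper_force: 49.9
```

Run:
```python
from h import *
s=get_state();print(s['position'],s['width'])
a=np.radians(4); c=np.array([.4258,.1327])
for sg in (1,-1):
    t=c+sg*.041*np.array([-np.sin(a),np.cos(a)]); print(t,go(*t,.10,94))
```

```text
[ 0.46672542 -0.10014749  0.02519417] 0.016335832422581385
[0.42293998 0.17360013] (array([ 29.3, 275.6, -75.1]), np.float64(-1.0))
[0.42866002 0.09179987] (array([ 27.8, 193.6, -75. ]), np.float64(-1.0))
```

Request:
apply_moves:
  deltas: [13,0,0,-20,0,13,0,0,-45,0,13,2,10,-65,-1,13,5,35,-76,-1,13,9,65,-76,-1,13,12,100,-76,-1,13,16,135,-76,-1,13,19,170,-76,-1,13,22,205,-76,-1,13,25,240,-76,-1,13,26,265,-76,-1,13,26,275,-76,-1]

```text
clock: 9.15
position: [0.4246, 0.176, 0.1003]
ee_rot: [-0.0, -0.036, 0.999, 0.0]
contact_force: [-0.2, -0.1, -0.8]
width: 0.0162
gripper_force: 49.2
```

Run:
```python
from h import *
print(get_state()['width'],go(.426,.1736,.032,94))
p=get_image("scene"); save(dict(frame=cv2.resize(p["frame"][110:250,210:410],None,fx=4,fy=4)),"s5")
```

```text
0.01624818764096324 (array([-1.2, -2.5, 68.3]), np.float64(0.2))
```

View pics/s5.png

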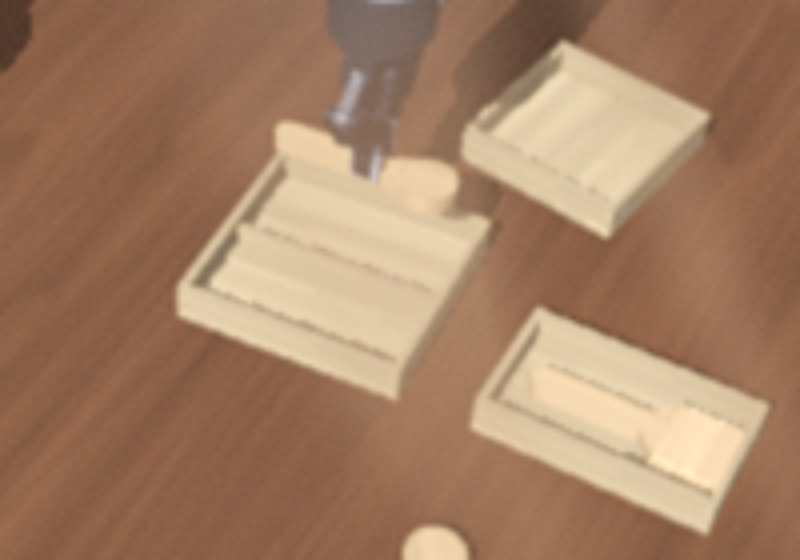

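Request:
apply_moves:
  deltas: [13,-1,-2,20,0,13,-1,-2,40,0,13,-1,-2,55,0,13,-1,-2,63,0,13,-1,-2,67,0,13,-1,-2,69,0,13,-1,-2,69,0,24,-1,-2,69,0,30,-1,-2,69,0,30,-1,-2,69,0,30,-1,-2,69,0,30,-1,-2,69,0]

```text
clock: 10.2
position: [0.4269, 0.1714, 0.0315]
ee_rot: [0.0, -0.035, 0.999, 0.0]
contact_force: [0.7, 0.7, 0.0]
width: 0.03
gripper_force: 0.0
```

```bash
python3 -c "
from h import *
print(get_state()['width'],go(.6389,-.1021,.10,37.8))"
```

```text
0.030006190576257967 (array([-192.5, -287.7,  -68.4]), np.float64(56.2))
```

Request:
apply_moves:
  deltas: [30,0,0,-35,0,30,0,0,-68,0,40,-19,-29,-68,7,40,-39,-58,-68,14,40,-60,-90,-68,21,40,-82,-122,-68,28,40,-104,-154,-68,35,40,-126,-186,-68,42,40,-148,-218,-68,49,40,-168,-250,-68,56,40,-185,-276,-68,56,40,-192,-287,-68,56]

```text
clock: 11.2
position: [0.6412, -0.1056, 0.0991]
ee_rot: [0.002, 0.439, 0.898, -0.0]
contact_force: [-0.2, 0.1, -0.2]
width: 0.04
gripper_force: 0.0
```

```bash
python3 -c "
from h import *
print(go(.6389,-.1021,.025,37.8))
p=get_image('scene'); print([(w(p,r['point'],.0075),r['score']) for r in place_of('spoon_a_mid',p)[:3]])"
```

```text
(array([ 4.4,  0.3, 74.1]), np.float64(0.1))
[(array([ 0.63992732, -0.09851655,  0.0075    ]), 0.94)]
```

Request:
apply_moves:
  deltas: [40,4,1,25,0,40,4,1,50,0,40,4,1,66,0,40,4,1,74,0,40,4,1,74,0,13,4,1,74,0,13,4,1,74,0,13,4,1,74,0,13,4,1,74,0,13,4,1,74,0,13,4,1,74,0]

```text
clock: 12.22
position: [0.6374, -0.0978, 0.0267]
ee_rot: [0.001, 0.438, 0.899, 0.0]
contact_force: [0.2, 1.5, 7.3]
width: 0.016
gripper_force: 49.7
```

```bash
python3 -c "
from h import *
s=get_state(); print(s['position'],s['width'])
print(go(.4287,.0918,.10,94))"
```

```text
[ 0.63738128 -0.09776289  0.02672473] 0.0159997398510149
(array([277.7, -47.7, -73.8]), np.float64(-56.0))
```

Request:
apply_moves:
  deltas: [13,0,0,-20,0,13,0,0,-45,0,13,12,-2,-65,-4,13,34,-6,-74,-10,13,62,-11,-74,-16,13,94,-16,-74,-22,13,126,-22,-74,-28,13,158,-27,-74,-34,13,190,-33,-74,-40,13,222,-38,-74,-46,13,250,-43,-74,-52,13,270,-46,-74,-56]

```text
clock: 13.22
position: [0.4312, 0.0878, 0.0992]
ee_rot: [-0.001, -0.037, 0.999, 0.0]
contact_force: [0.5, -0.2, 0.3]
width: 0.0162
gripper_force: 49.0
```

Run:
```python
from h import *
print(get_state()['width'],go(.4257,.0918,.033,94))
p=get_image("scene"); save(dict(frame=cv2.resize(p["frame"][110:250,210:410],None,fx=4,fy=4)),"s6")
```

```text
0.01622648350329873 (array([ 5. ,  4.4, 66.2]), np.float64(0.3))
```

View pics/s6.png

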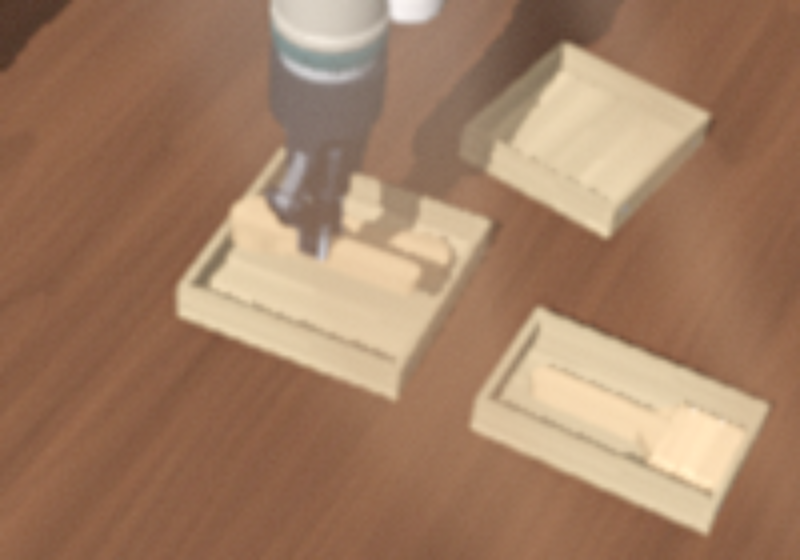

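Request:
apply_moves:
  deltas: [13,5,4,20,0,13,5,4,40,0,13,5,4,54,0,13,5,4,61,0,13,5,4,65,0,13,5,4,67,0,13,5,4,67,0,24,5,4,67,0,30,5,4,67,0,30,5,4,67,0,30,5,4,67,0,30,5,4,67,0]

```text
clock: 14.27
position: [0.429, 0.0903, 0.0324]
ee_rot: [0.0, -0.035, 0.999, -0.0]
contact_force: [0.2, -0.1, -0.1]
width: 0.0301
gripper_force: 0.0
```

```bash
python3 -c "
from h import *
print(get_state()['width'],go(.593,-.295,.11,80.9))"
```

```text
0.030134102950808272 (array([-136.8, -395.8,  -77.5]), np.float64(13.1))
```

Request:
apply_moves:
  deltas: [30,0,0,-35,0,30,0,0,-70,0,75,-12,-35,-77,3,75,-25,-73,-77,6,75,-38,-111,-77,9,75,-51,-149,-77,12,75,-64,-187,-77,13,75,-77,-225,-77,13,75,-90,-263,-77,13,75,-103,-301,-77,13,75,-116,-339,-77,13,75,-127,-372,-77,13]

```text
clock: 15.27
position: [0.5822, -0.2747, 0.1091]
ee_rot: [0.0, 0.079, 0.997, -0.0]
contact_force: [0.7, -0.1, -0.4]
width: 0.0751
gripper_force: 0.0
```

```bash
python3 -c "
from h import *
print(go(.5925,-.2955,.022,80.9))
p=get_image('scene'); print([(w(p,r['point'],.01),r['score']) for r in place_of('disc_large_mid',p)[:2]])
print([(w(p,r['point'],.01),r['score']) for r in place_of('disc_small_mid',p)[:2]])"
```

```text
(array([-13.4, -18.9,  87.1]), np.float64(0.0))
[(array([ 0.59177756, -0.29996938,  0.01      ]), 0.87)]
[(array([ 0.49234852, -0.44967939,  0.01      ]), 0.85)]
```

Request:
apply_moves:
  deltas: [78,-8,-12,10,0,78,-13,-20,25,0,78,-13,-20,50,0,78,-13,-20,70,0,78,-13,-20,82,0,78,-13,-20,87,0,50,-13,-20,87,0,50,-13,-20,87,0,50,-13,-20,87,0,50,-13,-20,87,0,50,-13,-20,87,0,50,-13,-20,87,0]

```text
clock: 16.42
position: [0.5915, -0.2939, 0.0231]
ee_rot: [0.001, 0.078, 0.997, -0.0]
contact_force: [0.7, -0.9, 0.2]
width: 0.0539
gripper_force: 52.5
```

```bash
python3 -c "
from h import *
s=get_state(); print(s['position'],s['width'])
print(go(.5226,.3645,.11,80.9))"
```

```text
[ 0.59148474 -0.29390493  0.02306668] 0.053903755095528944
(array([170.9, 639.5, -87.6]), np.float64(0.1))
```

Request:
apply_moves:
  deltas: [50,0,0,-20,0,50,0,0,-45,0,50,2,8,-68,0,50,7,25,-88,0,50,14,52,-88,0,50,23,85,-88,0,50,32,120,-88,0,50,42,157,-88,0,50,52,194,-88,0,50,62,231,-88,0,50,72,268,-88,0,50,82,305,-88,0]

```text
clock: 17.42
position: [0.5575, 0.022, 0.1107]
ee_rot: [0.0, 0.079, 0.997, -0.0]
contact_force: [0.4, -0.7, -1.1]
width: 0.054
gripper_force: 52.7
```

```bash
python3 -c "
from h import *
s=get_state(); print(s['position'],s['width'])
print(go(.52,.367,.10,80.9))"
```

```text
[0.55747051 0.02201954 0.11074018] 0.05398340597503724
(array([ 91.1, 334.8,  10.7]), np.float64(0.1))
```

Request:
apply_moves:
  deltas: [50,10,37,0,0,50,20,74,0,0,50,30,111,2,0,50,40,148,4,0,50,50,185,6,0,50,60,222,8,0,50,70,257,10,0,50,79,288,10,0,50,85,312,10,0,50,89,327,10,0,50,91,334,10,0,50,91,334,10,0]

```text
clock: 18.42
position: [0.5201, 0.3654, 0.1003]
ee_rot: [0.0, 0.078, 0.997, -0.0]
contact_force: [0.3, 0.2, 0.3]
width: 0.0536
gripper_force: 52.7
```

Run:
```python
from h import *
print(get_state()['width'],go(.52,.367,.030,80.9))
p=get_image("scene"); save(dict(frame=cv2.resize(p["frame"][80:220,250:450],None,fx=3,fy=3)),"s7")
```

```text
0.05357871498472612 (array([ 0.4,  1.6, 70.3]), np.float64(0.2))
```

View pics/s7.png

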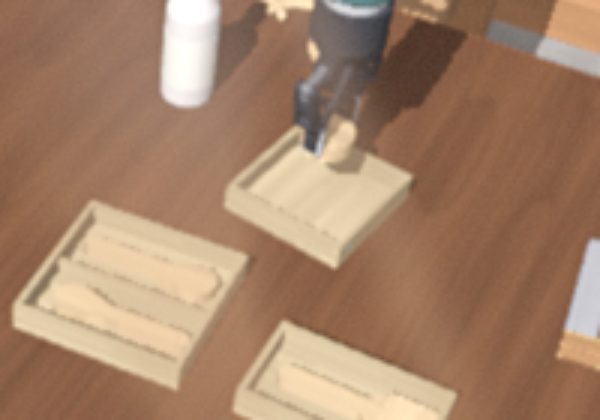

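Request:
apply_moves:
  deltas: [50,0,2,20,0,50,0,2,40,0,50,0,2,55,0,50,0,2,63,0,50,0,2,67,0,50,0,2,71,0,50,0,2,71,0,60,0,2,71,0,68,0,2,71,0,68,0,2,71,0,68,0,2,71,0,68,0,2,71,0]

```text
clock: 19.47
position: [0.5206, 0.3666, 0.0296]
ee_rot: [0.0, 0.078, 0.997, 0.0]
contact_force: [0.4, 1.2, -0.0]
width: 0.068
gripper_force: 0.0
```

```bash
python3 -c "
from h import *
s=get_state(); print(s['position'],s['width'])
print(go(.4955,-.453,.11,70))"
```

```text
[0.52061064 0.36662068 0.02958019] 0.06798618989346286
(array([-103.3, -813.5,  -80.6]), np.float64(11.0))
```

Request:
apply_moves:
  deltas: [68,0,0,-35,0,68,0,0,-75,0,60,-5,-38,-80,2,60,-10,-78,-80,4,60,-15,-118,-80,6,60,-20,-158,-80,8,60,-25,-198,-80,10,60,-30,-238,-80,12,60,-35,-278,-80,14,60,-40,-318,-80,16,60,-45,-358,-80,18,60,-50,-398,-80,20]

```text
clock: 20.47
position: [0.5073, -0.0362, 0.1096]
ee_rot: [0.0, 0.251, 0.968, -0.0]
contact_force: [1.0, 0.5, -0.3]
width: 0.06
gripper_force: 0.0
```

```bash
python3 -c "
from h import *
print(go(.4955,-.453,.10,60))
for n in('top','scene'):
  p=get_image(n); print([(w(p,r['point'],.016),r['score']) for r in place_of('disc_large_mid',p)[:2]])
  print([(w(p,r['point'],.01),r['score']) for r in place_of('disc_small_mid',p)[:2]])
  if n=='top': save(dict(frame=cv2.resize(p['frame'][90:260,90:330],None,fx=3,fy=3)),'s8')
"
```

```text
(array([-192.2, -370. ,    9.7]), np.float64(0.9))
[(array([0.53150372, 0.36900915, 0.016     ]), 0.74), (array([0.42446434, 0.13608779, 0.016     ]), 0.16)]
[(array([ 0.49198471, -0.46775766,  0.01      ]), 0.58)]
[(array([0.52277457, 0.366083  , 0.016     ]), 0.79)]
[(array([ 0.49609594, -0.45270969,  0.01      ]), 0.8)]
```

View pics/s8.png

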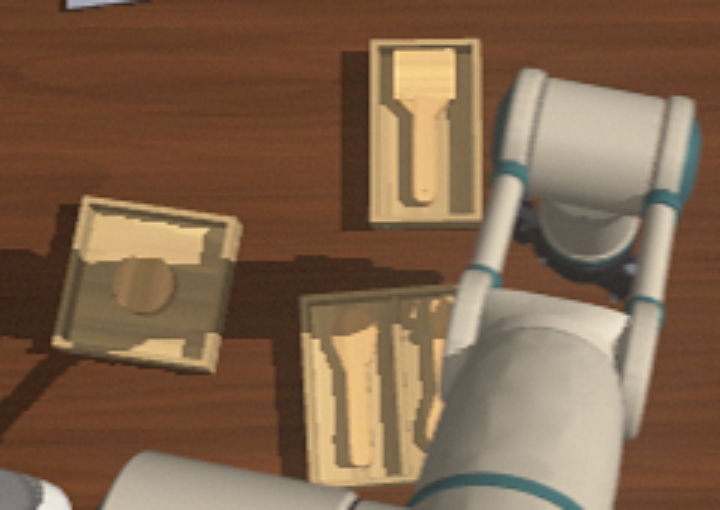

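Request:
apply_moves:
  deltas: [60,-18,-35,5,1,60,-37,-71,10,1,60,-56,-108,10,1,60,-75,-145,10,1,60,-94,-182,10,1,60,-113,-219,10,1,60,-132,-256,10,1,60,-151,-292,10,1,60,-168,-325,10,1,60,-181,-350,10,1,60,-190,-366,10,1,60,-192,-370,10,1]

```text
clock: 21.77
position: [0.4976, -0.4532, 0.0989]
ee_rot: [0.001, 0.259, 0.966, -0.001]
contact_force: [1.5, -1.0, -0.1]
width: 0.0604
gripper_force: 0.0
```

```bash
python3 -c "
from h import *
p=get_image('top'); print('disc',w(p,(137.7,184.7),.026))
bs=[b for b in blobs(p,(420,450,175,210))]; print([(np.argwhere(b).mean(0),b.sum()) for b in bs])
print(go(.496,-.454,.0235,60))"
```

```text
disc [0.51758885 0.36489208 0.026     ]
[(array([196.4828614 , 437.83010432]), np.int64(671))]
(array([ 0.2, -2.4, 75.3]), np.float64(0.0))
```

Request:
apply_moves:
  deltas: [60,0,-2,20,0,60,0,-2,42,0,60,0,-2,60,0,60,0,-2,71,0,60,0,-2,75,0,60,0,-2,75,0,32,0,-2,75,0,32,0,-2,75,0,32,0,-2,75,0,32,0,-2,75,0,32,0,-2,75,0,32,0,-2,75,0]

```text
clock: 22.82
position: [0.4961, -0.4535, 0.026]
ee_rot: [0.001, 0.259, 0.966, -0.001]
contact_force: [0.8, 0.4, 5.7]
width: 0.0354
gripper_force: 50.5
```

```bash
python3 -c "
from h import *
s=get_state(); print(s['position'],s['width'])
print(go(.52,.366,.11,60))
p=get_image('scene'); save(dict(frame=cv2.resize(p['frame'][290:390,120:270],None,fx=4,fy=4)),'s9')
print([(w(p,r['point'],.01),r['score']) for r in place_of('disc_small_mid',p)[:2]])"
```

```text
[ 0.49613986 -0.45353641  0.02604786] 0.035360930578860965
(array([389.1, 721.5, -85.5]), np.float64(-0.0))
[(array([ 0.49605436, -0.45194408,  0.01      ]), 0.57)]
```

View pics/s9.png

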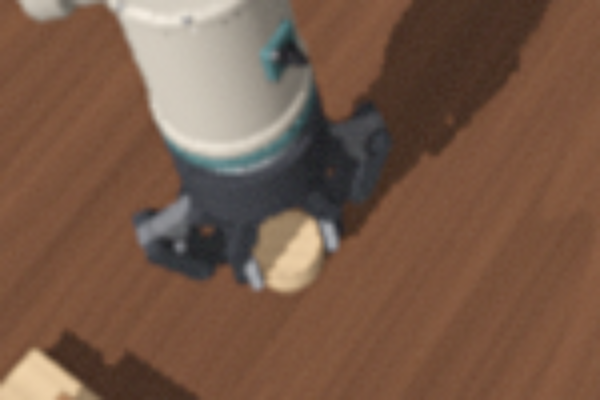

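Request:
apply_moves:
  deltas: [32,0,0,-20,0,32,0,0,-45,0,32,3,6,-68,0,32,11,20,-85,0,32,23,43,-85,0,32,37,69,-85,0,32,53,98,-85,0,32,69,128,-85,0,32,86,160,-85,0,32,103,191,-85,0,32,121,224,-85,0,32,139,258,-85,0]

```text
clock: 23.92
position: [0.5035, -0.1587, 0.1095]
ee_rot: [0.0, 0.259, 0.966, -0.0]
contact_force: [1.3, -0.1, -0.1]
width: 0.0356
gripper_force: 50.0
```

Request:
apply_moves:
  deltas: [32,17,32,0,0,32,35,64,0,0,32,52,97,0,0,32,70,130,0,0,32,88,163,0,0,32,106,196,0,0,32,124,229,0,0,32,142,263,0,0,32,160,297,0,0,32,178,330,0,0,32,195,361,0,0,32,210,389,0,0]

```text
clock: 24.92
position: [0.5162, 0.2841, 0.1095]
ee_rot: [0.0, 0.258, 0.966, 0.0]
contact_force: [1.0, -0.7, -0.5]
width: 0.0355
gripper_force: 50.0
```

```bash
python3 -c "
from h import *
s=get_state(); print(s['position'],s['width'])
print(go(.52,.366,.08,60))"
```

```text
[0.51621653 0.28413557 0.10945234] 0.03546915114201671
(array([37.6, 72.8, 29.5]), np.float64(0.0))
```

Request:
apply_moves:
  deltas: [32,14,28,0,0,32,24,47,8,0,32,32,62,18,0,32,36,70,25,0,32,38,73,29,0,32,38,73,29,0,32,38,73,29,0,32,38,73,29,0]

```text
clock: 25.58
position: [0.5203, 0.3629, 0.0804]
ee_rot: [0.0, 0.259, 0.966, -0.0]
contact_force: [0.9, -0.8, -0.7]
width: 0.0352
gripper_force: 50.0
```

```bash
python3 -c "
from h import *
s=get_state(); print(s['position'],s['width'],go(.52,.366,.0525,60))
p=get_image('scene'); save(dict(frame=cv2.resize(p['frame'][90:200,300:440],None,fx=5,fy=5)),'s10')
M=rot(p['orientation'])
for P in [(.52,.366,.026),(*s['position'][:2],.064)]:
  c=M.T@(np.array(P)-p['position']); u=p['K']@c; u=u[:2]/u[2]; print((u-[300,90])*5)
"
```

```text
[0.52029601 0.36285463 0.08044948] 0.03524378858826684 (array([ 1.8,  2.6, 27.9]), np.float64(-0.1))
[281.27739644 253.30704099]
[288.5169182  210.45580391]
```

View pics/s10.png

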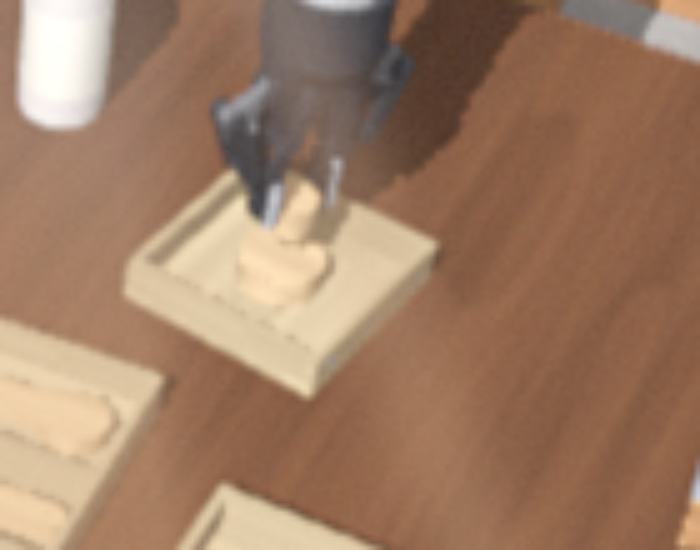

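Request:
apply_moves:
  deltas: [32,2,3,10,0,32,2,3,18,0,32,2,3,24,0,32,2,3,27,0,32,2,3,28,0,32,2,3,28,0,32,2,3,28,0,40,2,3,28,0,50,2,3,28,0,54,2,3,28,0,54,2,3,28,0,54,2,3,28,0]

```text
clock: 26.63
position: [0.5199, 0.3678, 0.0522]
ee_rot: [0.0, 0.259, 0.966, -0.0]
contact_force: [0.2, -0.3, 0.6]
width: 0.0538
gripper_force: 0.0
```

Request:
apply_moves:
  deltas: [54,0,0,-10,0,54,0,0,-30,0,60,0,0,-65,0,60,0,0,-100,0,60,-15,-25,-110,0,60,-33,-60,-110,0,60,-51,-95,-110,0,60,-69,-130,-110,0,60,-87,-165,-110,0,60,-105,-200,-110,0,60,-123,-235,-110,0,60,-141,-270,-110,0]

```text
clock: 27.63
position: [0.5067, 0.0617, 0.1633]
ee_rot: [0.001, 0.259, 0.966, 0.0]
contact_force: [1.2, -0.5, 0.1]
width: 0.06
gripper_force: 0.0
```

```bash
python3 -c "
from h import *
s=get_state(); print(s['position'],s['width'])
p=get_image('scene'); a=p['frame'][90:270,240:430]
q=get_image('top'); b=q['frame'][90:270,90:280]
save(dict(frame=np.hstack([cv2.resize(a,(400,380)),cv2.resize(b,(400,380))])),'s11')"
```

```text
[0.50666951 0.06172051 0.16329486] 0.06002402918301715
```

View pics/s11.png

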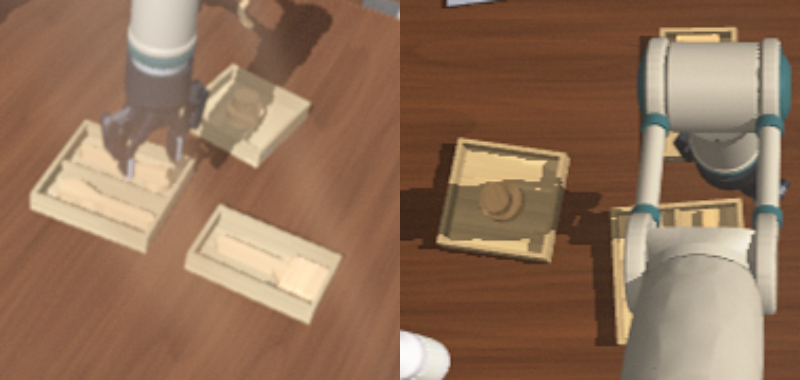

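Request:
apply_moves:
  deltas: [60,-18,-35,0,0,60,-36,-70,0,0,60,-54,-105,0,0,60,-72,-140,0,0,60,-90,-175,0,0,60,-108,-210,0,0,60,-126,-245,0,0,60,-144,-280,0,0,60,-155,-300,0,0,60,-155,-300,0,0,60,-155,-300,0,0]

```text
clock: 28.65
position: [0.4915, -0.2745, 0.1626]
ee_rot: [0.0, 0.26, 0.966, 0.0]
contact_force: [-0.3, 0.1, -0.1]
width: 0.0599
gripper_force: 0.0
```

```bash
python3 -c "
from h import *
p=get_image('scene'); a=p['frame'][120:180,320:395]
q=get_image('top'); b=q['frame'][150:225,100:175]
save(dict(frame=np.hstack([cv2.resize(a,(400,320)),cv2.resize(b,(400,400))[40:360]])),'s12')
for n,P in (('s',p),('t',q)):
  print(n,[(w(P,r['point'],z),r['score']) for k,z in(('disc_large_mid',.016),('disc_small_mid',.036)) for r in place_of(k,P)[:1]])"
```

```text
s [(array([0.52311593, 0.3567506 , 0.016     ]), 0.48), (array([0.51642061, 0.37618565, 0.036     ]), 0.63)]
t [(array([0.52696736, 0.3691189 , 0.016     ]), 0.54), (array([0.5156997 , 0.37180824, 0.036     ]), 0.52)]
```

View pics/s12.png

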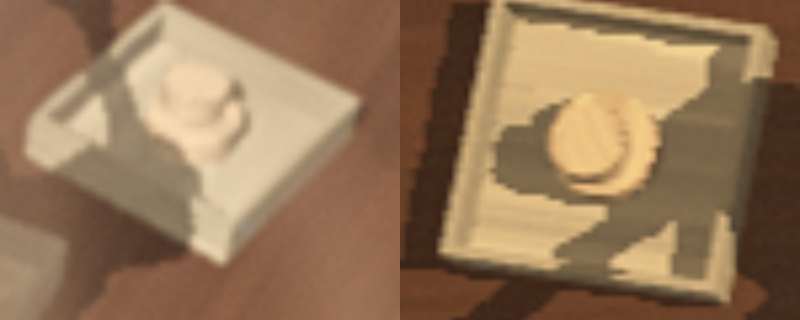

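```bash
python3 -c "
from rig import *
print(sign_off())"
```

```text
the job is handed in; nothing more can be done
None
```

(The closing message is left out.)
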